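# Flip the empty tray's stock marker

## Task

One of the three hand-out trays is empty. With your fingertips, push its hinged marker up from underneath and over its pivot, gently and without flinging or pinching it, until it lies flat on the other side with its X face up. Leave the markers of the two stocked trays as they are, and do not move or pick up the lamps, the reel or the cup.

Things in the scene. Friction and masses are not known exactly. Their poses are not given: they have to be found in the camera images.
- tray_empty: open grey plastic tray, 130 deep (its x) x 140 wide (its y) x 70 mm high, walls 5 mm, fixed on a 6 mm board on the table; there is nothing in it. Its marker is on a bracket in front of it. Origin: centre of its underside, 6 mm above the table; x points from its front (the robot's side) to its back, y to the left as the robot sees it, z up
- marker_empty (a joint): hinge of the marker of the empty tray, rad: 0 = lying level to the left (the tray's +y) of its pivot, disc face up; pi/2 = upright; pi = flipped over, lying level to the right of the pivot, X face up (end stops at 0 and pi). The hinge is stiff: the marker stays at any angle where it is left. It starts between 0 and 0.3 rad
- pivot_empty (a point): middle of the marker's pivot axis, empty tray: 112 mm in front of the tray's centre, 146 mm above the table; does not move. Its axes are the tray's; the pivot axis is its x. A steel bracket carries it: two lugs, 8 mm thick, 18 mm wide, 41 mm before and behind this point, up to 9 mm above the axis, joined by a bar 26 to 32 mm below the axis; a stem runs down from the rear lug to the tray
- edge_empty (a point): middle of the marker's free edge, empty tray; moves with it. The marker: plywood plate 70 mm wide (along the pivot), 6 mm thick, reaching 60 mm out from the pivot axis, centred on it in thickness; about 50 g, about 1 N at the edge turns it. A dark disc is on one face, a dark X on the other (1 mm, look only). The air under its outer part is free down to the board or table
- tray_lamps: open grey plastic tray, 130 deep (its x) x 140 wide (its y) x 70 mm high, walls 5 mm, fixed on a 6 mm board on the table; two hand lamps stand in it. Its marker is on a bracket in front of it. Origin: centre of its underside, 6 mm above the table; x points from its front (the robot's side) to its back, y to the left as the robot sees it, z up
- pivot_lamps (a point): middle of the marker's pivot axis, tray with the two lamps: 112 mm in front of the tray's centre, 146 mm above the table; does not move. Its axes are the tray's; the pivot axis is its x. A steel bracket carries it: two lugs, 8 mm thick, 18 mm wide, 41 mm before and behind this point, up to 9 mm above the axis, joined by a bar 26 to 32 mm below the axis; a stem runs down from the rear lug to the tray
- edge_lamps (a point): middle of the marker's free edge, tray with the two lamps; moves with it. The marker: plywood plate 70 mm wide (along the pivot), 6 mm thick, reaching 60 mm out from the pivot axis, centred on it in thickness; about 50 g, about 1 N at the edge turns it. A dark disc is on one face, a dark X on the other (1 mm, look only). The air under its outer part is free down to the board or table
- tray_reel: open grey plastic tray, 130 deep (its x) x 140 wide (its y) x 70 mm high, walls 5 mm, fixed on a 6 mm board on the table; a reel stands in it. Its marker is on a bracket in front of it. Origin: centre of its underside, 6 mm above the table; x points from its front (the robot's side) to its back, y to the left as the robot sees it, z up
- pivot_reel (a point): middle of the marker's pivot axis, tray with the reel: 112 mm in front of the tray's centre, 146 mm above the table; does not move. Its axes are the tray's; the pivot axis is its x. A steel bracket carries it: two lugs, 8 mm thick, 18 mm wide, 41 mm before and behind this point, up to 9 mm above the axis, joined by a bar 26 to 32 mm below the axis; a stem runs down from the rear lug to the tray
- edge_reel (a point): middle of the marker's free edge, tray with the reel; moves with it. The marker: plywood plate 70 mm wide (along the pivot), 6 mm thick, reaching 60 mm out from the pivot axis, centred on it in thickness; about 50 g, about 1 N at the edge turns it. A dark disc is on one face, a dark X on the other (1 mm, look only). The air under its outer part is free down to the board or table
- lamp1: loose orange hand lamp standing in its tray, 50 mm across at the head, 95 mm tall; origin: centre of its underside
- lamp2: the same as lamp1, next to it in the same tray
- reel: loose orange reel standing on end in its tray, 90 mm across, 70 mm tall; origin: centre of its underside
- cup: loose white cup on the table at the right of the trays, 70 mm across, 90 mm tall; origin: centre of its underside

How it is judged:
By the outcome, as a careful person would: the job done as asked, in the order asked, and still so for the second after the job is handed in, with the robot touching nothing.
It also fails if it takes over 40 s, if anything falls off the work surface, if the arm or the gripper's body presses on something with over 40 N, if the wrist force passes 120 N, or if a joint passes its speed limit or range.

## Robot

A 7-joint arm with a two-finger parallel gripper is mounted at the origin on the work surface. World frame = base frame: x ahead of the robot, y to its left, z up, the work surface at z = 0. Lengths are in mm, angles in rad, forces in N, time in s.
With the tool pointing down it reaches from about 400 to 875 mm from the base axis. Payload 19.3 kg.
Tool frame: the origin (TCP) lies at the centre of the arm's flange, where the gripper is bolted on; the fingertips stand bot.tip_reach ahead of it and the grasp point (between the pads) lies 155 mm ahead of it (bot.tip_reach is the distance from the TCP to the fingertips, in mm); x points along the fingers, y is the direction in which the jaws open and shut, and the axes are right-handed (so a half turn about x gives the same grasp; the last joint's range is limited). The gripper opens to 85 mm and grips with 20 to 120 N. Pads are 22 mm wide; open, the fingers measure 114 mm over their backs; the gripper's body (76 mm by 85 mm) begins 54 mm behind the grasp point. The pads swing forward as they close: fully open they stand 13 mm farther back than shut.
Start: joints at [1.211, 0.521, -0.036, 1.599, 0.021, 1.021, -0.113], TCP at [178.574, -598.942, 404.691] pointing down, gripper open.
Joint ranges: [-2.91, 2.91], [-0.3, 2.13], [-1.5, 1.42], [0.17, 2.43], [-1.26, 4.41], [0.16, 1.93], [-2.52, 2.52]. Speed limits (rad/s): [1.89, 1.89, 2.39, 2.39, 3.01, 3.01, 3.01].

## Interface

Orientations are given as a unit quaternion [w, x, y, z].
In Python, from station import readout, eyes, workorder, bot gives the robot as it stands. The module is installed in compiled form; this text tells all that it offers.
- The arm moves only by the tool carry_out, never from a script. Its arguments are lists of equal length, an entry for each row: "xyz": the shift along the world's x, y, z in mm, a list of three; "turn": the turn, a rotation vector about the world's x, y, z in degrees, a list of three; "grip": the finger opening in mm, from 0 to 85.4. In form: {"xyz": [[x, y, z], ...], "turn": [[ax, ay, az], ...], "grip": [grip, ...]}. A call has exactly 8 rows; each row is the pose to reach, as a shift and turn from the pose commanded when the call began; what a row does not reach only later rows make up. A row lasts 1/10 s, in which the tool goes at most 50 mm and 8.59 degrees, less where a joint would pass 70% of its speed; a pose out of reach is approached as far as the arm can. A call with a gripper value outside its range is refused whole. The fingers move at their own pace and stop on an object; the grip force is fixed at half the most. Time passes only in rows, so rows that repeat a pose let the fingers close, or fill a call up. It gives the time, the measured TCP pose, the force and the opening at its end, in the units of the state.
- readout.observe(): the state, without advancing time (a new reading comes with each control period).
- eyes.snapshot(name): name is "scene" or "top"; returns a dict with "pixels" (384x512x3 uint8, red, green, blue), "K" (3x3 intrinsics, pixels), "k1" (the pictures are not rectified: a ray, as slopes to the right and down, at radius r is drawn at 1 + k1 r^2 times it, then the intrinsics apply), "xyz" and "attitude" of the camera in the world. Camera axes: x right, y up, looking along -z (the intrinsics and any distortion apply to the point x, -y, -z); pixel columns grow to the right and rows downward; lengths in mm; the calibration is good to about 2 mm. A picture is of the moment at which its call begins. There is no depth.
- workorder.job_done(): hands the job in, once; it reports no verdict.
The state is a dict: "time": time; "joint_pos": joint angles; "joint_vel": joint speeds; "joint_torque": joint torques, N m; "position": TCP position; "ee_rot": TCP orientation; "force": force on the tool from outside, world axes, zero at the start; "torque": the same for the moment, N m; "width": finger opening in mm.
Only numpy, scipy, OpenCV 4.12 (cv2) and the standard library are available. Lean on these libraries where they do the work, as an engineer would, in place of code of your own. Each camera call takes 0.05 s, during which the arm holds its last target. There are 200 camera calls.

## Working session

There is one attempt and no reset: what is moved stays moved. The work goes in short steps, Python scripts to look and compute and a tool call to move; the robot and the scene stay as the last step left them, time stands still between calls to the robot, and variables do not carry over. Pictures are saved under pics/ and viewed, about 8 in all and at most 12, crops included, and the job is handed in when it is done.

Besides the shell and the picture viewer there is one more tool, called by a JSON object that holds its "op" and its "data", one argument or row to a line. carry_out: Moves the arm, as the interface text tells. Its arguments: {"type":"object","properties":{"xyz":{"type":"array","items":{"type":"array","items":{"type":"number"}}},"turn":{"type":"array","items":{"type":"array","items":{"type":"number"}}},"grip":{"type":"array","items":{"type":"number"}}},"required":["xyz","turn","grip"]}

```bash
mkdir -p pics; ls; python3 - <<'E'
from station import readout, eyes, workorder, bot
import cv2, numpy as np
s=readout.observe(); print({k:np.round(v,3).tolist() for k,v in s.items()}, bot.tip_reach)
for n in("scene","top"):
    d=eyes.snapshot(n); cv2.imwrite(f"pics/{n}0.png",d["pixels"][:,:,::-1]); 
    print(n,d["K"],d["k1"],d["xyz"],d["attitude"])
E
```

```text
pics
{'time': 0.0, 'joint_pos': [1.211, 0.522, -0.036, 1.6, 0.021, 1.021, -0.113], 'joint_vel': [0.0, -0.002, -0.002, -0.0, -0.0, -0.001, -0.0], 'joint_torque': [-0.001, -92.712, 1.98, -36.994, 0.018, 0.008, 0.0], 'position': [178.533, -598.805, 404.136], 'ee_rot': [-0.102, -0.7, -0.102, 0.7], 'force': [0.311, 0.444, -0.698], 'torque': [0.005, -0.019, 0.021], 'width': 85.505} 173.4
scene [[402.42510476   0.         261.86061527]
 [  0.         402.42510476 187.80823459]
 [  0.           0.           1.        ]] -0.1177502031416927 [1268.29281807  -17.89278557 1053.02673558] [0.64876602 0.21469908 0.23405167 0.69153943]
top [[366.65922501   0.         258.91126345]
 [  0.         366.65922501 187.61780808]
 [  0.           0.           1.        ]] -0.0544246248353408 [ 483.44935691  -89.99012771 1349.81702811] [-0.69903336 -0.01977696  0.02431411  0.71440188]
```

View pics/scene0.png

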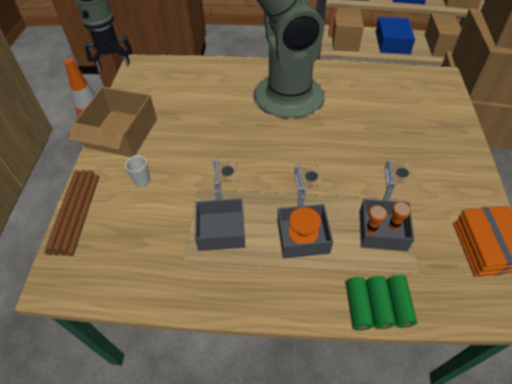

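View pics/top0.png

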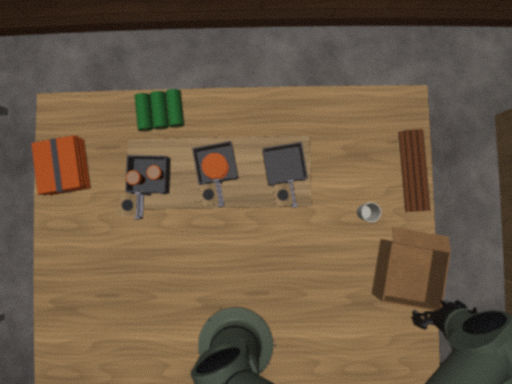

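The empty tray is the robot's rightmost one: top (285,165), scene (220,224). Its marker disc is at top (283,195), scene (228,171). Next I'll measure it.

```bash
cat > h.py <<'E'
import numpy as np, cv2
from scipy.spatial.transform import Rotation as R
from station import readout, eyes, workorder, bot
def rot(q): return R.from_quat([q[1],q[2],q[3],q[0]])
def ray(d,uv):
    dist=np.array([d["k1"],0,0,0.]); K=np.array(d["K"])
    u=cv2.undistortPoints(np.float64([[uv]]),K,dist)[0,0]   # approx check below
    v=rot(d["attitude"]).apply([u[0],-u[1],-1]); return np.array(d["xyz"]),v
def onz(d,uv,z):
    o,v=ray(d,uv); return o+v*(z-o[2])/v[2]
def proj(d,P):
    p=rot(d["attitude"]).inv().apply(np.atleast_2d(P)-np.array(d["xyz"]))*[1,-1,-1]
    return cv2.projectPoints(p,np.zeros(3),np.zeros(3),np.array(d["K"]),np.array([d["k1"],0,0,0.]))[0][:,0]
def tri(d1,u1,d2,u2):
    (a,v),(b,w)=ray(d1,u1),ray(d2,u2)
    s=np.linalg.lstsq(np.c_[v,-w],b-a,rcond=None)[0]; p,q=a+s[0]*v,b+s[1]*w
    return (p+q)/2,np.linalg.norm(p-q)
E
python3 - <<'E'
from h import *
out=[]
for n,(cx,cy) in dict(top=(285,178),scene=(222,205)).items():
    d=eyes.snapshot(n); im=d["pixels"]; g=im.astype(int)
    m=((g.max(2)<100)&(g.max(2)-g.min(2)<30)).astype(np.uint8)
    r=np.zeros_like(m); r[cy-60:cy+60,cx-32:cx+32]=1; m*=r
    k,l,st,c=cv2.connectedComponentsWithStats(m)
    for i in range(1,k):
        if st[i,4]>15:
            p=np.argwhere(l==i)[:,::-1].astype(np.float32); b=cv2.minAreaRect(p); print(n,st[i],c[i].round(2),cv2.boxPoints(b).round(1).tolist())
            if st[i,4]>300 and n=="top":
                for z in(76,):print([onz(d,q,z)[:2].round(1).tolist() for q in cv2.boxPoints(b)])
    out.append(cv2.resize(im[cy-48:cy+48,cx-32:cx+32],None,fx=6,fy=6,interpolation=cv2.INTER_CUBIC))
cv2.imwrite("pics/c1.png",np.hstack(out)[:,:,::-1])
E
```

```text
top [ 263  142   45   44 1517] [284.53 163.27] [[261.6000061035156, 147.89999389648438], [301.20001220703125, 141.3000030517578], [307.6000061035156, 179.39999389648438], [268.0, 186.0]]
[[702.3, -111.7], [722.9, -251.4], [588.0, -269.5], [567.9, -130.8]]
top [278 189  11  12  94] [282.6  194.56] [[275.5, 194.5], [282.5, 187.5], [290.0, 195.0], [283.0, 202.0]]
scene [222 166  12  10  92] [227.15 170.58] [[222.0, 166.0], [233.0, 166.0], [233.0, 175.0], [222.0, 175.0]]
scene [ 195  199   50   52 2322] [219.3  224.45] [[192.1999969482422, 200.8000030517578], [241.10000610351562, 197.10000610351562], [244.8000030517578, 246.89999389648438], [195.89999389648438, 250.5]]
```

View pics/c1.png

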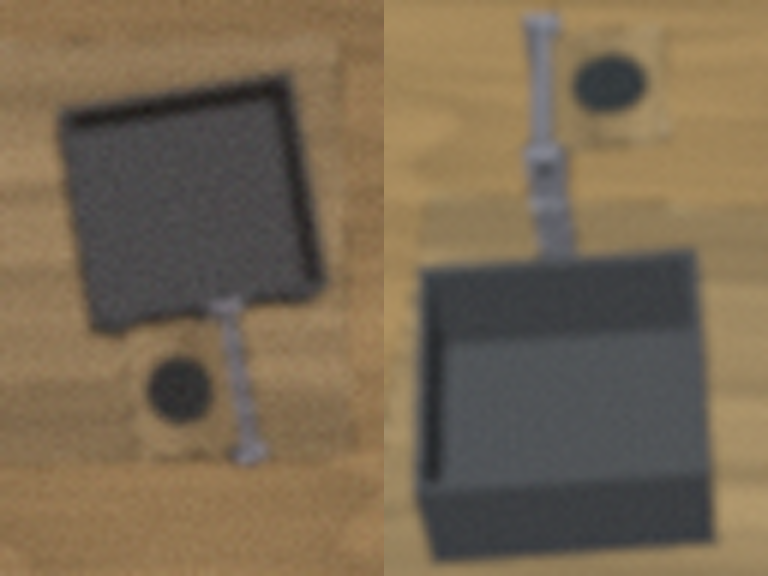

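```bash
python3 - <<'E'
from h import *
t=eyes.snapshot("top"); s=eyes.snapshot("scene")
for n,a,b,z in [("flug",(294.7,205.3),(216.2,161.2),154),("rlug",(290.7,180.8),(216.8,183.3),154),("disc",(282.6,194.56),(227.15,170.58),155)]:
    print(n,onz(t,a,z).round(1),onz(s,b,z).round(1),tri(t,a,s,b))
c=np.array([648,-191.5]); y=np.radians(8.4); ex=np.array([np.cos(y),np.sin(y)]); ey=np.array([-ex[1],ex[0]])
pv=c-112*ex; print("pivot from tray",pv)
def tp(d,x,y_,z): return proj(d,[*(c+x*ex+y_*ey),z])[0].round(1)
for d in(t,s):
    print([tp(d,a,b,76).tolist() for a,b in((-65,-70),(-65,70),(65,70),(65,-70))],[tp(d,a,0,155).tolist() for a in(-153,-71)],[tp(d,-112+a,b,149).tolist() for a,b in((-35,60),(35,60))])
print(proj(t,t["xyz"]+rot(t["attitude"]).apply([300,200,-1000])), ray(t,proj(t,t["xyz"]+rot(t["attitude"]).apply([300,200,-1000]))[0])[1], rot(t["attitude"]).apply([.3,.2,-1]))
E
```

```text
flug [ 497.7 -213.9  154. ] [ 501.8 -209.9  154. ] (array([ 497.58160347, -212.71952779,  149.01307362]), np.float64(3.470258717507752))
rlug [ 578.2 -203.1  154. ] [ 583.7 -197.   154. ] (array([ 578.3719416 , -201.1029256 ,  146.91248169]), np.float64(5.252438307092834))
disc [ 533.6 -175.3  155. ] [ 536.4 -173.1  155. ] (array([ 533.64541293, -174.5884898 ,  151.58993556]), np.float64(1.8502264616411315))
pivot from tray [ 537.20149871 -207.8612992 ]
[[307.7, 177.7], [268.2, 184.4], [262.0, 147.9], [301.2, 141.4]] [[294.7, 205.6], [290.4, 180.9]] [[276.2, 206.9], [272.5, 185.9]]
[[194.6, 200.8], [241.4, 197.6], [243.8, 235.2], [193.8, 238.7]] [[215.1, 159.6], [215.4, 181.4]] [[235.5, 161.1], [236.5, 179.6]]
[[368.13077461 114.80480064]] [ 0.25523737 -0.31131802 -0.98383687] [ 0.25523737 -0.31131802 -0.98383687]
```

```bash
cat > plan.py <<'E'
from h import *
PV=np.array([538,-207.5,146.]); yaw=np.radians(8.4)
T=R.from_euler('z',yaw).as_matrix(); ex,ey=T[:,0],T[:,1]
TL=np.radians(45); L=bot.tip_reach
def goalR(sg=1):
    x=-np.sin(TL)*ex-np.cos(TL)*np.array([0,0,1.]); y=sg*ey
    return R.from_matrix(np.c_[x,y,np.cross(x,y)])
def tcp(pt,sg=1): # tip point in tray axes about pivot (z rel. pivot)
    return PV+T@np.array(pt,float)-L*goalR(sg).as_matrix()[:,0]
def tip_at(th,xt=15,rho=45,S=14.5,V=11,gap=0):
    a=(35-xt)/np.sin(TL)+V*np.cos(TL)/np.sin(TL); hu=np.cos(TL)*a+np.sin(TL)*V; hl=-np.sin(TL)*V
    c,s=np.cos(th),np.sin(th)
    w=np.clip((np.degrees(th)-60)/60,0,1); hb=hu*(1-w)+hl*w; hs=hu if c>0 else hl
    # c*y+s*(z+hb)=rho ; s*(y-S)-c*(z+hs)=3+gap
    y,z=np.linalg.solve([[c,s],[s,-c]],[rho-s*hb,3+gap+s*S+c*hs])
    return np.array([xt,y,z])
E
python3 - <<'E'
from plan import *
s=readout.observe(); q=rot(s["ee_rot"]); p=np.array(s["position"])
print("tool axes cols",q.as_matrix().round(2).tolist())
for sg in(1,-1): print(sg,(goalR(sg)*q.inv()).as_rotvec(degrees=True).round(1))
for pt in([15,100,110],[15,100,-45],[15,45,-50]): print("tcp",pt,tcp(pt).round(1),"shift",(tcp(pt)-p).round(1))
for d in range(0,181,15): t=tip_at(np.radians(d)); print(d,t.round(1),(tcp(t)-tcp([15,45,-50])).round(1))
E
```

```text
tool axes cols [[-0.0, 0.29, -0.96], [0.0, -0.96, -0.29], [-1.0, -0.0, 0.0]]
1 [ 64.6  14.3 159.2]
-1 [-9.8 44.  -7.8]
tcp [15, 100, 110] [659.5 -88.5 378.6] shift [480.9 510.4 -25.9]
tcp [15, 100, -45] [659.5 -88.5 223.6] shift [ 480.9  510.4 -180.9]
tcp [15, 45, -50] [ 667.6 -142.9  218.6] shift [ 489.   456.  -185.9]
0 [ 15.   45.  -38.6] [ 0.   0.  11.4]
15 [ 15.   45.2 -30.4] [-0.   0.2 19.6]
30 [ 15.   44.1 -21.9] [ 0.1 -0.9 28.1]
45 [ 15.   41.2 -13.1] [ 0.6 -3.8 36.9]
60 [15.  36.  -4.4] [ 1.3 -8.9 45.6]
75 [15.  30.8 13.6] [  2.1 -14.1  63.6]
90 [15.  17.5 31.1] [  4.  -27.2  81.1]
105 [15.   7.5 45.5] [  5.5 -37.1  95.5]
120 [15.  -9.  54.5] [  7.9 -53.4 104.5]
135 [ 15.  -22.4  49. ] [  9.9 -66.7  99. ]
150 [ 15.  -33.8  39.2] [ 11.5 -78.   89.2]
165 [ 15.  -41.7  25.9] [ 12.7 -85.8  75.9]
180 [ 15.  -45.   10.8] [ 13.1 -89.   60.8]
```

{"op": "carry_out", "data": {
  "xyz": [
    [25,25,20],
    [55,60,30],
    [85,95,30],
    [120,130,30],
    [155,165,30],
    [185,200,30],
    [220,235,30],
    [250,270,30]
  ],
  "turn": [
    [0,3,0],
    [0,6,0],
    [-1,9,-1],
    [-2,12,-2],
    [-3,15,-3],
    [-4,18,-4],
    [-4,21,-4],
    [-5,24,-4]
  ],
  "grip": [0,0,0,0,0,0,0,0]
}}

```text
time: 1.1
position: [429.9, -327.2, 434.9]
ee_rot: [-0.085, -0.536, -0.066, 0.837]
force: [0.4, -1.6, -0.1]
width: -0.2
```

```bash
cat > go.py <<'E'
from plan import *
import sys
def rep(pts):
    s=readout.observe(); q=rot(s["ee_rot"]); p=np.array(s["position"])
    tip=T.T@(p+L*q.as_matrix()[:,0]-PV)
    print("t",round(s["time"],2),"tcp",p.round(1),"tip(tray)",tip.round(1),"F",np.round(s["force"],1),"w",round(s["width"],1),"j",np.round(s["joint_pos"],2))
    print("turn left",(goalR(-1)*q.inv()).as_rotvec(degrees=True).round(1))
    for pt in pts: print(np.round(pt,1),"shift",(tcp(pt,-1)-p).round(1))
if __name__=="__main__": rep(eval(sys.argv[1]) if len(sys.argv)>1 else [])
E
python3 go.py "[[15,100,110],[15,100,-45]]"
```

```text
t 1.1 tcp [ 429.9 -327.2  434.9] tip(tray) [-196.6 -104.4  131.2] F [ 0.4 -1.6 -0.1] w -0.2 j [ 0.5   0.44 -0.04  1.69  0.27  1.37 -1.  ]
turn left [-4.8 19.9 -3.7]
[ 15 100 110] shift [229.6 238.7 -56.3]
[ 15 100 -45] shift [ 229.6  238.7 -211.3]
```

{"op": "carry_out", "data": {
  "xyz": [
    [33,34,0],
    [66,68,0],
    [99,102,0],
    [132,136,-10],
    [165,170,-20],
    [198,204,-35],
    [230,239,-55],
    [230,239,-55]
  ],
  "turn": [
    [-0.7,3,-0.5],
    [-1.4,6,-1],
    [-2,9,-1.6],
    [-2.7,12,-2.1],
    [-3.4,15,-2.6],
    [-4.1,17.5,-3.2],
    [-4.8,20,-3.7],
    [-4.8,20,-3.7]
  ],
  "grip": [0,0,0,0,0,0,0,0]
}}

```text
time: 1.9
position: [660.8, -83.9, 374.7]
ee_rot: [-0.069, -0.379, -0.031, 0.922]
force: [-0.4, -0.2, -0.5]
width: -0.0
```

```bash
python3 go.py "[[15,100,-45]]"; python3 - <<'E'
from h import *
d=eyes.snapshot("scene");t=eyes.snapshot("top")
f=lambda i,x,y:cv2.resize(i[y-55:y+55,x-35:x+35],None,fx=5,fy=5,interpolation=cv2.INTER_CUBIC)
cv2.imwrite("pics/c2.png",np.hstack([f(t["pixels"],285,180),f(d["pixels"],228,185)])[:,:,::-1])
E
```

```text
t 1.9 tcp [660.8 -83.9 374.7] tip(tray) [ 16.1 104.2 106.8] F [-0.4 -0.2 -0.5] w -0.0 j [ 0.05  0.84 -0.07  1.2   0.15  1.89 -1.45]
turn left [-0.2 -0.4 -0.3]
[ 15 100 -45] shift [  -1.2   -4.6 -151.1]
```

View pics/c2.png

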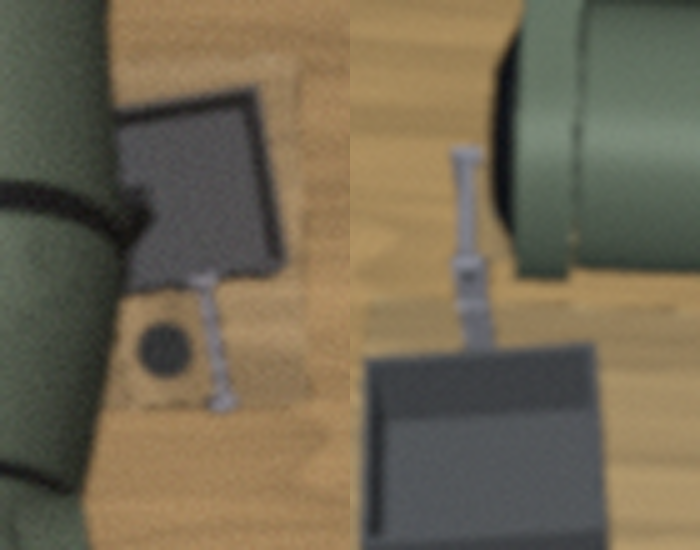

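{"op": "carry_out", "data": {
  "xyz": [
    [0,-2,-20],
    [-1,-4,-45],
    [-1,-5,-70],
    [-1,-5,-95],
    [-1,-5,-120],
    [-1,-5,-140],
    [-1,-5,-155],
    [-1,-5,-155]
  ],
  "turn": [
    [0,0,0],
    [0,0,0],
    [0,0,0],
    [0,0,0],
    [0,0,0],
    [0,0,0],
    [0,0,0],
    [0,0,0]
  ],
  "grip": [0,0,0,0,0,0,0,0]
}}

```text
time: 2.8
position: [657.1, -95.4, 223.4]
ee_rot: [-0.067, -0.381, -0.028, 0.922]
force: [0.3, 0.3, 0.1]
width: 0.1
```

```bash
python3 go.py "[[15,45,-50]]"; python3 - <<'E'
from h import *
d=eyes.snapshot("scene");t=eyes.snapshot("top")
f=lambda i,x,y:cv2.resize(i[y-55:y+55,x-45:x+45],None,fx=4,fy=4,interpolation=cv2.INTER_CUBIC)
cv2.imwrite("pics/c3.png",np.hstack([f(t["pixels"],280,180),f(d["pixels"],238,185)])[:,:,::-1])
E
```

```text
t 2.8 tcp [657.1 -95.4 223.4] tip(tray) [ 11.3  93.7 -45. ] F [0.3 0.3 0.1] w 0.1 j [ 0.07  1.   -0.08  1.27  0.17  1.66 -1.48]
turn left [-0.  -0.1  0.1]
[ 15  45 -50] shift [ 10.5 -47.5  -4.7]
```

View pics/c3.png

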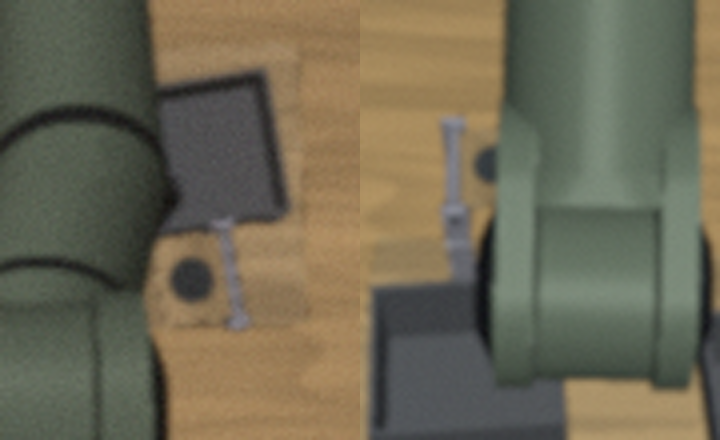

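{"op": "carry_out", "data": {
  "xyz": [
    [2,-8,-2],
    [4,-16,-4],
    [6,-24,-6],
    [7,-32,-6],
    [9,-40,-6],
    [10,-46,-6],
    [10,-48,-6],
    [10,-48,-6]
  ],
  "turn": [
    [0,0,0],
    [0,0,0],
    [0,0,0],
    [0,0,0],
    [0,0,0],
    [0,0,0],
    [0,0,0],
    [0,0,0]
  ],
  "grip": [0,0,0,0,0,0,0,0]
}}

```text
time: 3.7
position: [668.1, -142.7, 218.9]
ee_rot: [-0.067, -0.382, -0.028, 0.921]
force: [5.5, 3.4, 0.7]
width: 0.1
```

```bash
python3 go.py "[tip_at(np.radians(d)) for d in (0,15,30)]"
```

```text
t 3.7 tcp [ 668.1 -142.7  218.9] tip(tray) [ 15.8  45.3 -50. ] F [5.5 3.4 0.7] w 0.1 j [ 0.12  1.03 -0.06  1.21  0.2   1.67 -1.42]
turn left [-0.1  0.1  0. ]
[ 15.   45.  -38.6] shift [-0.6 -0.2 11.2]
[ 15.   45.2 -30.4] shift [-0.6  0.  19.3]
[ 15.   44.1 -21.9] shift [-0.4 -1.1 27.8]
```

```bash
python3 - <<'E'
from h import *
d=eyes.snapshot("scene");t=eyes.snapshot("top")
print([np.round(readout.observe()[k],2) for k in("force","torque")])
f=lambda i,x,y:cv2.resize(i[y-55:y+55,x-45:x+45],None,fx=4,fy=4,interpolation=cv2.INTER_CUBIC)
cv2.imwrite("pics/c4.png",np.hstack([f(t["pixels"],280,180),f(d["pixels"],238,185)])[:,:,::-1])
E
```

```text
[array([5.85, 4.07, 0.66]), array([ 0.49, -1.34, -0.08])]
```

View pics/c4.png

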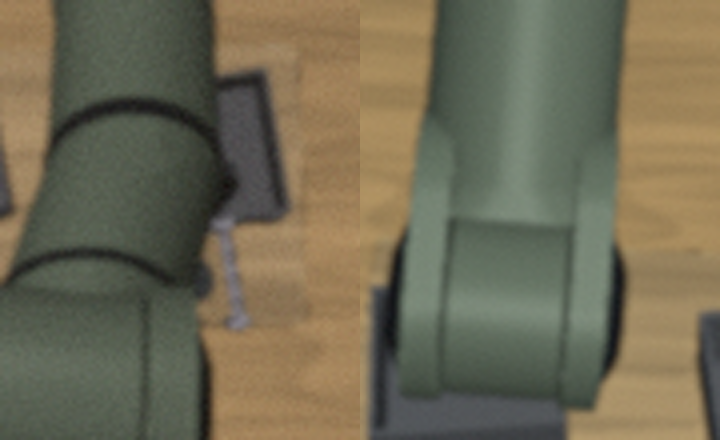

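The view is blocked by the wrist, but the 7 N horizontal force fits a knuckle touching the rear lug or stem. I'll back off along +x and +y before lifting.

{"op": "carry_out", "data": {
  "xyz": [
    [3,2,0],
    [6,5,0],
    [9,7,0],
    [11,9,0],
    [11,9,0],
    [11,9,0],
    [11,9,0],
    [11,9,0]
  ],
  "turn": [
    [0,0,0],
    [0,0,0],
    [0,0,0],
    [0,0,0],
    [0,0,0],
    [0,0,0],
    [0,0,0],
    [0,0,0]
  ],
  "grip": [0,0,0,0,0,0,0,0]
}}

```text
time: 4.6
position: [678.5, -134.1, 218.7]
ee_rot: [-0.067, -0.382, -0.028, 0.922]
force: [0.9, -0.0, -0.6]
width: 0.4
```

```bash
python3 go.py; python3 - <<'E'
from plan import *
print(np.round(readout.observe()["torque"],2))
b=tcp([15,45,-50],-1)+[11,9,0]
for d in range(0,181,10):
    w=np.clip((d-30)/50,0,1); t=tip_at(np.radians(d),xt=27-13*w,rho=53-8*w); print(d,t.round(1),(tcp(t,-1)-b).round(1))
E
```

```text
t 4.6 tcp [ 678.5 -134.1  218.7] tip(tray) [ 27.1  52.2 -49.8] F [ 0.9 -0.  -0.6] w 0.4 j [ 0.1   1.05 -0.06  1.17  0.19  1.7  -1.43]
turn left [ 0.  -0.   0.1]
[ 0.15 -0.75  0.02]
0 [ 27.   53.  -26.6] [-0.3  0.7 23.4]
10 [ 27.   53.2 -19.8] [-0.3  0.8 30.2]
20 [ 27.   52.5 -12.9] [-0.2  0.2 37.1]
30 [27.  51.  -5.9] [-0.  -1.3 44.1]
40 [24.4 47.3 -2.6] [-2.  -5.4 47.4]
50 [21.8 42.8  0.3] [ -4.  -10.2  50.3]
60 [19.2 37.6  2.6] [ -5.8 -15.7  52.6]
70 [16.6 33.8 10.3] [ -7.8 -19.8  60.3]
80 [14.  27.4 19.1] [ -9.4 -26.6  69.1]
90 [14.  17.5 30.6] [ -8.  -36.4  80.6]
100 [14.  11.7 40.8] [ -7.1 -42.1  90.8]
110 [14.   2.6 49.2] [ -5.8 -51.1  99.2]
120 [14.  -9.  54.5] [ -4.1 -62.6 104.5]
130 [ 14.  -18.1  51.3] [ -2.8 -71.6 101.3]
140 [ 14.  -26.6  46.1] [ -1.5 -79.9  96.1]
150 [ 14.  -33.8  39.2] [ -0.5 -87.1  89.2]
160 [ 14.  -39.6  30.6] [  0.4 -92.8  80.6]
170 [ 14.  -43.4  21. ] [  0.9 -96.6  71. ]
180 [ 14.  -45.   10.8] [  1.2 -98.2  60.8]
```

{"op": "carry_out", "data": {
  "xyz": [
    [0,1,8],
    [0,1,15],
    [0,1,20],
    [0,1,25],
    [0,1,30],
    [0,0,35],
    [0,-1,40],
    [0,-1,44]
  ],
  "turn": [
    [0,0,0],
    [0,0,0],
    [0,0,0],
    [0,0,0],
    [0,0,0],
    [0,0,0],
    [0,0,0],
    [0,0,0]
  ],
  "grip": [0,0,0,0,0,0,0,0]
}}

```text
time: 5.4
position: [678.6, -135.2, 263.2]
ee_rot: [-0.067, -0.382, -0.028, 0.921]
force: [0.7, -0.4, -1.1]
width: -0.1
```

```bash
python3 go.py; python3 - <<'E'
from h import *
d=eyes.snapshot("scene");t=eyes.snapshot("top")
f=lambda i,x,y:cv2.resize(i[y-55:y+55,x-45:x+45],None,fx=4,fy=4,interpolation=cv2.INTER_CUBIC)
cv2.imwrite("pics/c5.png",np.hstack([f(t["pixels"],280,180),f(d["pixels"],238,185)])[:,:,::-1])
E
```

```text
t 5.4 tcp [ 678.6 -135.2  263.2] tip(tray) [27.  51.1 -5.5] F [ 0.7 -0.4 -1.1] w -0.1 j [ 0.1   1.   -0.06  1.17  0.19  1.76 -1.41]
turn left [ 0.  -0.   0.1]
```

View pics/c5.png

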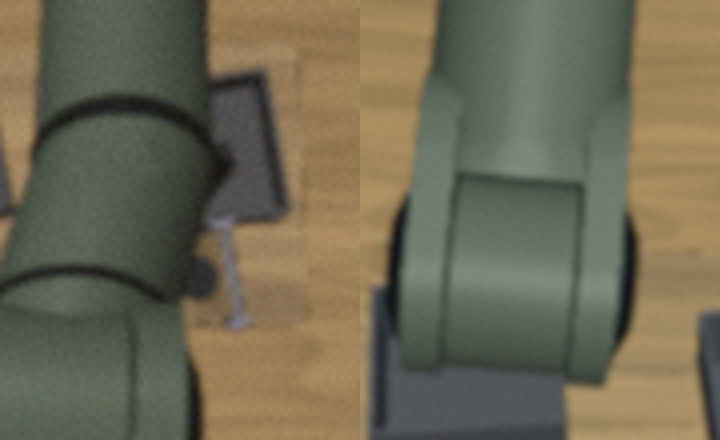

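{"op": "carry_out", "data": {
  "xyz": [
    [-1,-2,2],
    [-2,-4,3],
    [-3,-7,5],
    [-4,-9,6],
    [-5,-12,7],
    [-6,-14,8],
    [-7,-16,12],
    [-8,-18,16]
  ],
  "turn": [
    [0,0,0],
    [0,0,0],
    [0,0,0],
    [0,0,0],
    [0,0,0],
    [0,0,0],
    [0,0,0],
    [0,0,0]
  ],
  "grip": [0,0,0,0,0,0,0,0]
}}

```text
time: 6.3
position: [670.4, -153.3, 278.9]
ee_rot: [-0.067, -0.381, -0.028, 0.922]
force: [0.6, 0.4, -0.8]
width: 0.0
```

```bash
python3 go.py; python3 - <<'E'
from h import *
d=eyes.snapshot("scene");t=eyes.snapshot("top")
f=lambda i,x,y:cv2.resize(i[y-55:y+55,x-45:x+45],None,fx=4,fy=4,interpolation=cv2.INTER_CUBIC)
cv2.imwrite("pics/c6.png",np.hstack([f(t["pixels"],280,180),f(d["pixels"],238,185)])[:,:,::-1])
E
```

```text
t 6.3 tcp [ 670.4 -153.3  278.9] tip(tray) [16.2 34.5 10.4] F [ 0.6  0.4 -0.8] w 0.0 j [ 0.12  0.97 -0.05  1.18  0.2   1.76 -1.39]
turn left [ 0.  -0.   0.1]
```

View pics/c6.png

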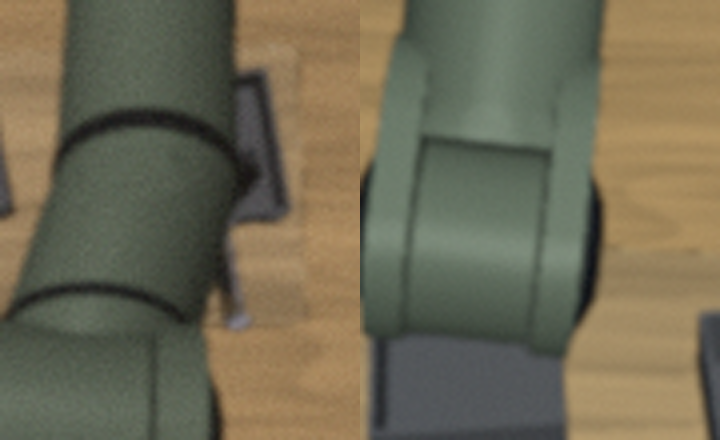

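{"op": "carry_out", "data": {
  "xyz": [
    [-1,-3,4],
    [-2,-7,9],
    [-1,-12,15],
    [0,-16,20],
    [0,-19,25],
    [1,-22,30],
    [1,-27,35],
    [2,-31,39]
  ],
  "turn": [
    [0,0,0],
    [0,0,0],
    [0,0,0],
    [0,0,0],
    [0,0,0],
    [0,0,0],
    [0,0,0],
    [0,0,0]
  ],
  "grip": [0,0,0,0,0,0,0,0]
}}

```text
time: 7.2
position: [672.6, -184.5, 318.2]
ee_rot: [-0.067, -0.382, -0.028, 0.921]
force: [0.2, 0.5, -0.4]
width: 0.3
```

```bash
python3 go.py; python3 - <<'E'
from h import *
d=eyes.snapshot("scene");t=eyes.snapshot("top")
f=lambda i,x,y:cv2.resize(i[y-55:y+55,x-45:x+45],None,fx=4,fy=4,interpolation=cv2.INTER_CUBIC)
cv2.imwrite("pics/c7.png",np.hstack([f(t["pixels"],290,185),f(d["pixels"],218,170)])[:,:,::-1])
E
```

```text
t 7.2 tcp [ 672.6 -184.5  318.2] tip(tray) [13.8  3.3 49.6] F [ 0.2  0.5 -0.4] w 0.3 j [ 0.16  0.94 -0.04  1.13  0.22  1.83 -1.33]
turn left [ 0.  -0.   0.1]
```

View pics/c7.png

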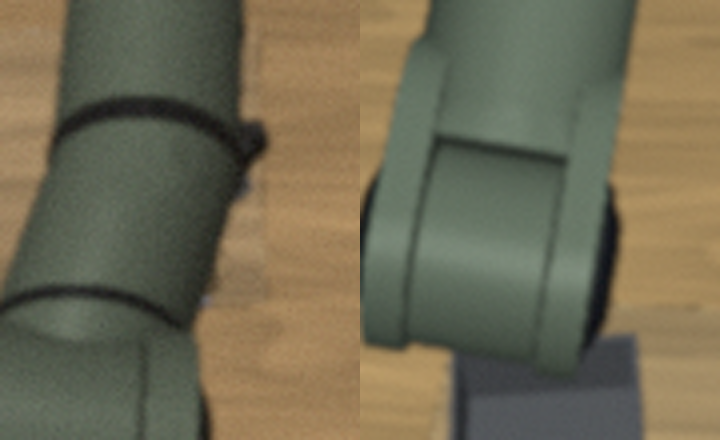

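{"op": "carry_out", "data": {
  "xyz": [
    [1,-6,3],
    [2,-11,5],
    [2,-16,4],
    [3,-20,2],
    [4,-29,-3],
    [5,-36,-10],
    [6,-42,-18],
    [6,-43,-22]
  ],
  "turn": [
    [0,0,0],
    [0,0,0],
    [0,0,0],
    [0,0,0],
    [0,0,0],
    [0,0,0],
    [0,0,0],
    [0,0,0]
  ],
  "grip": [0,0,0,0,0,0,0,0]
}}

```text
time: 8.1
position: [678.3, -228.0, 294.2]
ee_rot: [-0.067, -0.381, -0.028, 0.922]
force: [0.6, 0.1, 0.2]
width: -0.1
```

{"op": "carry_out", "data": {
  "xyz": [
    [0,0,-3],
    [0,-1,-6],
    [1,-2,-9],
    [1,-3,-11],
    [1,-3,-13],
    [1,-3,-14],
    [1,-3,-15],
    [1,-3,-15]
  ],
  "turn": [
    [0,0,0],
    [0,0,0],
    [0,0,0],
    [0,0,0],
    [0,0,0],
    [0,0,0],
    [0,0,0],
    [0,0,0]
  ],
  "grip": [0,0,0,0,0,0,0,0]
}}

```text
time: 8.9
position: [679.6, -229.9, 280.6]
ee_rot: [-0.067, -0.382, -0.028, 0.921]
force: [-0.9, 0.3, -0.1]
width: -0.2
```

```bash
python3 go.py; python3 - <<'E'
from h import *
d=eyes.snapshot("scene");t=eyes.snapshot("top")
f=lambda i,x,y:cv2.resize(i[y-55:y+55,x-45:x+45],None,fx=4,fy=4,interpolation=cv2.INTER_CUBIC)
cv2.imwrite("pics/c8.png",np.hstack([f(t["pixels"],295,185),f(d["pixels"],213,170)])[:,:,::-1])
E
```

```text
t 8.9 tcp [ 679.6 -229.9  280.6] tip(tray) [ 14.1 -42.7  12.1] F [-0.9  0.3 -0.1] w -0.2 j [ 0.2   1.01 -0.02  1.08  0.26  1.8  -1.28]
turn left [-0.  -0.   0.1]
```

{"op": "carry_out", "data": {
  "xyz": [
    [0,0,-1],
    [0,0,-2],
    [0,0,-3],
    [0,0,-3],
    [0,0,-4],
    [0,0,-4],
    [0,0,-4],
    [0,0,-4]
  ],
  "turn": [
    [0,0,0],
    [0,0,0],
    [0,0,0],
    [0,0,0],
    [0,0,0],
    [0,0,0],
    [0,0,0],
    [0,0,0]
  ],
  "grip": [0,0,0,0,0,0,0,0]
}}

```text
time: 9.8
position: [679.6, -229.9, 277.2]
ee_rot: [-0.067, -0.381, -0.028, 0.922]
force: [-0.0, 1.8, 5.1]
width: -0.1
```

View pics/c8.png

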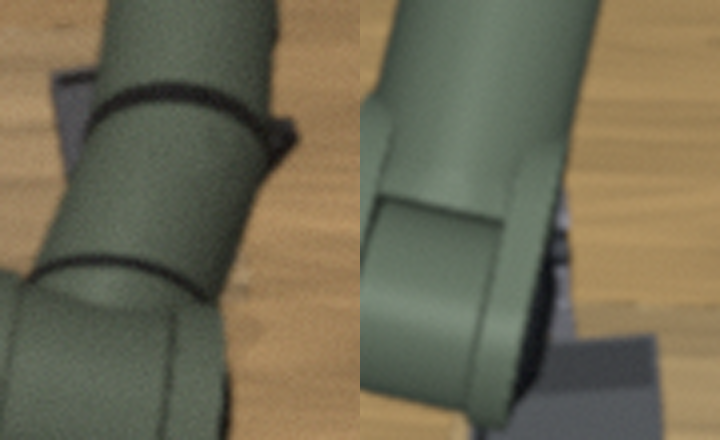

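The disc is gone from the left of the bracket, and pressing gives 5 N upward, which fits the plate lying on its end stop. I'll retreat straight up and then clear the view.

{"op": "carry_out", "data": {
  "xyz": [
    [0,0,6],
    [0,0,16],
    [0,0,30],
    [0,0,45],
    [0,0,60],
    [0,-20,75],
    [0,-50,85],
    [0,-80,90]
  ],
  "turn": [
    [0,0,0],
    [0,0,0],
    [0,0,0],
    [0,0,0],
    [0,0,0],
    [0,-2,0],
    [0,-5,0],
    [0,-8,0]
  ],
  "grip": [0,0,0,0,0,0,0,0]
}}

```text
time: 10.6
position: [679.6, -311.3, 369.2]
ee_rot: [-0.07, -0.447, -0.022, 0.892]
force: [-0.3, -0.3, 0.6]
width: 0.2
```

{"op": "carry_out", "data": {
  "xyz": [
    [-5,-30,10],
    [-10,-65,20],
    [-20,-100,30],
    [-30,-135,40],
    [-40,-170,40],
    [-50,-200,40],
    [-60,-220,40],
    [-60,-220,40]
  ],
  "turn": [
    [0,-3,0],
    [0,-7,0],
    [0,-11,0],
    [0,-15,0],
    [0,-19,0],
    [0,-23,0],
    [0,-27,0],
    [0,-27,0]
  ],
  "grip": [0,0,0,0,0,0,0,0]
}}

```text
time: 11.4
position: [615.9, -534.7, 408.5]
ee_rot: [-0.071, -0.642, -0.003, 0.764]
force: [-0.9, -0.7, 0.2]
width: -0.3
```

```bash
python3 go.py; python3 - <<'E'
from h import *
d=eyes.snapshot("scene");t=eyes.snapshot("top")
f=lambda i,x,y:cv2.resize(i[y-55:y+55,x-45:x+45],None,fx=4,fy=4,interpolation=cv2.INTER_CUBIC)
cv2.imwrite("pics/c9.png",np.hstack([f(t["pixels"],285,180),f(d["pixels"],218,190)])[:,:,::-1])
cv2.imwrite("pics/c10.png",np.hstack([t["pixels"][120:260,100:400],d["pixels"][120:260,120:440]])[:,:,::-1])
E
```

```text
t 11.4 tcp [ 615.9 -534.7  408.5] tip(tray) [  -1.9 -348.9   92.5] F [-0.9 -0.7  0.2] w -0.3 j [ 0.63  0.89 -0.05  0.9   0.22  1.44 -0.91]
turn left [ 0.3 35.1  0.3]
```

View pics/c9.png

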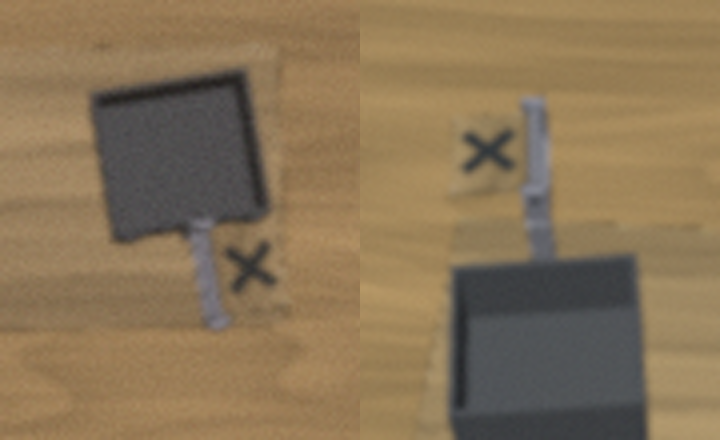

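The X face is up on the right of the bracket, at top (302.5,191.5) and scene (205,172.5). Next I'll check that it lies level and that nothing else moved.

```bash
python3 - <<'E'
from plan import *
t=eyes.snapshot("top"); s=eyes.snapshot("scene")
def dark(d,x0,y0,x1,y1):
    g=d["pixels"][y0:y1,x0:x1].astype(int); p=np.argwhere((g.max(2)<95)&(g.max(2)-g.min(2)<35)); return p[:,::-1].mean(0)+[x0,y0],len(p)
a,n=dark(t,296,186,310,198); b,m=dark(s,196,165,214,181); print(a,n,b,m)
P,e=tri(t,a,s,b); print("X tray frame",(T.T@(P-PV)).round(1),e)
P0,_=tri(t,(282.6,194.56),s,(227.15,170.58)); print("disc at start",(T.T@(P0-PV)).round(1))
for k in(180,175,170,160): 
    th=np.radians(k); q=PV+T@np.array([0,32.5*np.cos(th)-4*np.sin(th)*-1,32.5*np.sin(th)+4*abs(np.cos(th))]); print(k,proj(t,q)[0].round(1),proj(s,q)[0].round(1))
for n,d,(x0,y0,x1,y1) in(("top",t,(110,130,250,225)),("topcup",t,(350,195,390,230)),("scene",s,(265,150,430,260)),("scenecup",s,(118,145,160,195))):
    i=cv2.imread(f"pics/{n[:3] if n[0]=='t' else 'scene'}0.png")[:,:,::-1].astype(int); D=abs(i-d["pixels"])[y0:y1,x0:x1].max(2); print(n,"mean diff",D.mean().round(2),"n>60",(D>60).sum())
E
```

```text
[301.88405797 191.27536232] 69 [204.828125 172.28125 ] 64
X tray frame [  0.5 -31.5   4.7] 1.1567877273987157
disc at start [ 0.5 33.2  5.6]
180 [302.  191.4] [204.3 172.3]
175 [302.  191.4] [204.4 171.7]
170 [301.9 191.4] [204.5 171.1]
160 [301.4 191.4] [205.  169.9]
top mean diff 8.01 n>60 0
topcup mean diff 26.06 n>60 299
scene mean diff 2.0 n>60 0
scenecup mean diff 1.85 n>60 0
```

View pics/c10.png

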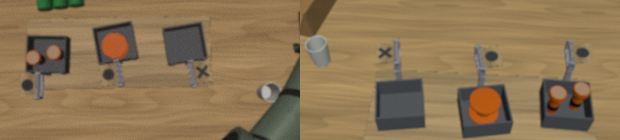

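```bash
python3 -c "
from station import workorder,readout; print(readout.observe()['force'],workorder.job_done())"
```

```text
the job is handed in; nothing more can be done
[ 0.04125852 -0.07590574  0.48667112] None
```

The empty tray's marker (the robot's rightmost tray) now lies flat on the right of its pivot with its X face up, and the job is handed in. I came down from behind with closed fingertips tilted 45°, pushed the marker up from underneath and over its pivot, then pressed it to the end stop at about 5 N. I then retreated and handed in with the arm clear at about 11.5 s.

**Marker angle:** The final pictures put the X centre at -31.5 mm across and +4.7 mm above the pivot. That matches an angle of 180° within a few degrees, which is as fine as the pictures can tell.

**Other trays and cup:** The scene camera shows no change to the other two markers, the lamps, the reel or the cup. In the top view the arm covers part of the area around the cup, so only the scene camera confirms the cup.

**One contact on the way:** While reaching under the marker, the gripper touched something at about 7 N, probably the rear lug or stem of the fixed bracket. I backed off before lifting. The arm hid the marker for most of the sweep, so I followed it by force and position and confirmed it at the end.

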